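Pull the sample plate back and stand the toppled containers on it

ROBOT

A 6-joint arm with a two-finger parallel gripper is mounted at the origin on the work surface. World frame = base frame: x ahead of the robot, y to its left, z up, the work surface at z = 0. Lengths are in m, angles in degrees, forces in N, time in s.
With the tool pointing down it reaches from about 0.3 to 0.75 m from the base axis. Payload 8.5 kg.
Tool frame: the origin (TCP) lies at the very end of the fingers, on their centre line; the grasp point (between the pads) lies 19 mm behind it (env.pinch_z is the distance from the TCP to the grasp point, in m); z points along the fingers, y is the line along which they close (so a half turn about z gives the same grasp; the last joint's range is limited). The gripper opens to 85 mm and grips with 20 to 120 N. Pads are 22 mm wide; open, the fingers measure 114 mm over their backs; the gripper's body (76 mm by 85 mm) begins 54 mm behind the grasp point. The pads swing forward as they close: fully open they stand 13 mm farther back than shut.
Start: joints at [-81.205, 21.807, 74.336, -0, 83.858, -12.336], TCP at [0.198, -0.513, 0.231] pointing down, gripper open.
Joint ranges: [-178.18, 178.18], [-50.72, 133.34], [12.68, 142.11], [-81.47, 261.47], [9.98, 163.14], [-165.26, 165.26]. Speed limits (degrees/s): [136.94, 136.94, 180, 180, 180, 180].

INTERFACE

Orientations are given as a 3x3 rotation matrix whose columns are the frame's x, y, z axes.
In Python, from rig import env, viewer gives the robot as it stands.
- The arm moves only by the tool drive_tool, never from a script. Its argument "series" is a list of rows, each a list of 3 entries, a list of its own where there are three numbers: the shift along the tool's x, y, z in m, then the turn about the tool's z in degrees, then the finger opening in m, from 0 to 0.0854. A call has 1 to 20 rows; each row is the pose to reach, as a shift and turn from the pose commanded when the call began, along the tool's axes at that moment; what a row does not reach only later rows make up. A row lasts 1/10 s, in which the tool goes at most 50 mm and 8.59 degrees, less where a joint would pass 70% of its speed; a pose out of reach is approached as far as the arm can. A call with a gripper value outside its range is refused whole. The fingers move at their own pace and stop on an object; "newtons" is the grip in N (left out, the last holds). Time passes only in rows, so rows that repeat a pose let the fingers close. It gives the time, the measured TCP pose, the force, the opening and the grip force at its end, in the units of the state.
- env.observe(): the state, without advancing time (a new reading comes with each control period).
- viewer.get_image(name): name is "scene" or "top" or "wrist"; returns a dict with "img" (480x640x3 uint8, red, green, blue), "depth" (480x640 float32, m along the optical axis (not along the pixel's ray), 0 where there is no reading), "camera_matrix" (3x3 intrinsics, pixels), "rvec" (rotation vector, rad) and "tvec" (3), from world to camera coordinates, as OpenCV has them. Camera axes: x right, y down, z forward; pixel columns grow to the right and rows downward; lengths in m; the calibration is good to about 2 mm. A picture is of the moment at which its call begins.
- env.close_job(): hands the job in; it is judged then, once.
The state is a dict: "time_s": time; "q": joint angles; "qvel": joint speeds; "joint_efforts": joint torques, N m; "position": TCP position; "tool_rot": TCP orientation; "ft_force": force on the tool from outside, world axes, zero at the start; "wrist_torque": the same for the moment, N m; "grip_width": finger opening in m; "gripper_force": force on a finger pad.
Only numpy, scipy, OpenCV 4.12 (cv2) and the standard library are available. Lean on these libraries where they do the work, as an engineer would, in place of code of your own. Each camera call takes 0.05 s, during which the arm holds its last target. There are 200 camera calls.

TASK

The black sample plate has slid away from its aluminium stop rail and two closed containers have fallen over beside it. First draw the plate straight back over the bench until its near edge lies flush against the rail. Then stand both containers upright on the plate, caps up, the yellow-capped tube in the yellow square and the red-capped bottle in the red square, without dropping them and without disturbing the tip rack, the jar and the beaker.

Things in the scene. Friction and masses are not known exactly. Their poses are not given: they have to be found in the camera images.
- rail: Grey aluminium bar with blue end blocks, fixed to the bench on the robot's side of the plate: 12 mm thick (its x), 284 mm long (its y), 10 mm high (blocks 18 mm). Origin: centre of its underside; +x points away from the robot, to the plate. With the plate flush against it, the plate's centre lies 86 mm along +x of this origin.
- plate_top (a point): Centre of the upper face of the loose flat black plate: 160 mm (its x) by 240 mm (its y), 8 mm high in all, 0.28 kg, no grips, z up. Rubbery top (friction about 1.1), slippery glides beneath (about 0.2): pressing down on its top with 8 to 20 N and pulling drags it along. Starts 80 to 130 mm beyond its home, slightly turned.
- yellow_square (a point): Centre of the yellow painted square outline (75 mm wide) on the plate's upper face, 70 mm along the plate's +y from its centre. Place for the tube. The outline is paint, without height.
- red_square (a point): Centre of the red painted square outline (75 mm wide) on the plate's upper face, 70 mm along the plate's -y from its centre. Place for the bottle.
- tube_center (a point): Centre of the toppled closed tube, on its axis, 60 mm from either end. 120 mm long, 0.09 kg: light blue round body 30 mm in diameter with a tan label, hexagonal foot (lowest 10 mm) and yellow cap (top 20 mm), both 36 mm across flats, so it hardly rolls. z runs from foot to cap: level at the start, cap roughly away from the robot. Lies left or right of the plate.
- bottle_center (a point): Centre of the toppled closed bottle, on its axis, 56 mm from either end. 112 mm long, 0.18 kg: amber square body 48 x 48 mm (lowest 78 mm) with a tan label, narrowing shoulder, red cap 34 mm in diameter (top 18 mm). Lies on a flat side on the other side of the plate from the tube. z runs from underside to cap: level at the start, cap roughly away from the robot.
- rack_center (a point): Bystander: white box with a red top and clear pipette tips, 85 x 122 mm, 64 mm high, beyond the plate. This point is 30 mm up on its centre line. Leave it alone.
- jar_center (a point): Bystander: white round jar with a blue lid, 60 mm in diameter, 68 mm high; this point is 34 mm up on its axis. Leave it alone.
- beaker_center (a point): Bystander: open green cup, 68 mm in diameter at the rim, 70 mm high; this point is 35 mm up on its axis. Leave it alone.
Not all that is in view belongs to the job. Leave any green or pink look-alike of the part that bears bottle_center alone.

How it is judged (in metres and radians):
On the way, in this order (a step that is already met when the one before it is completed fails the run):
1. the plate has been drawn back flush against the rail, before any container stands on it (x of plate_top in the frame of rail between 0.078 and 0.095 m and y of plate_top in the frame of rail between -0.04 and 0.04 m and angle between the x axis of plate_top and the x axis of rail, either way round below 0.08 rad and height (world z) of plate_top below 0.012 m and contact force between each of tube, bottle and plate below 0.05 N), for 0.2 s.
2. one container (either) stands upright in its square on the plate, let go (((angle between tube_center's own z axis and vertical below 0.1 rad and horizontal distance between tube_center and yellow_square below 0.022 m and z of tube_center in the frame of yellow_square between 0.055 and 0.065 m and contact force between tube and the fingers below 0.1 N and contact force between tube and plate above 0.2 N) or (angle between bottle_center's own z axis and vertical below 0.1 rad and horizontal distance between bottle_center and red_square below 0.022 m and z of bottle_center in the frame of red_square between 0.051 and 0.061 m and contact force between bottle and the fingers below 0.1 N and contact force between bottle and plate above 0.2 N))), for 0.2 s.
3. both containers stand upright in their squares on the plate, let go (angle between each of tube_center, bottle_center's own z axis and vertical below 0.1 rad and horizontal distance between tube_center and yellow_square below 0.022 m and z of tube_center in the frame of yellow_square between 0.055 and 0.065 m and contact force between each of tube, bottle and the fingers below 0.1 N and contact force between each of tube, bottle and plate above 0.2 N and horizontal distance between bottle_center and red_square below 0.022 m and z of bottle_center in the frame of red_square between 0.051 and 0.061 m), for 0.2 s.
At the end, for the whole second after the job is handed in: Plate flat, near edge within 9 mm of the rail, within 40 mm sideways, turned < 0.08 rad from it. Tube in the yellow and bottle in the red square: caps up, tilt < 0.1 rad, within 22 mm of the square's centre, resting on the plate, let go, at rest. Tip rack, jar, beaker where they were (all of step 3 and x of plate_top in the frame of rail between 0.078 and 0.095 m and y of plate_top in the frame of rail between -0.04 and 0.04 m and angle between the x axis of plate_top and the x axis of rail, either way round below 0.08 rad and height (world z) of plate_top below 0.012 m and linear speed of each of tube, bottle, plate below 0.02 m/s); the robot touches nothing.
It fails at once if the tube is dropped (moves faster than 0.7 m/s out of the fingers) (linear speed of tube above 0.7 m/s and contact force between tube and the fingers below 0.01 N).
It fails at once if the bottle is dropped (moves faster than 0.7 m/s out of the fingers) (linear speed of bottle above 0.7 m/s and contact force between bottle and the fingers below 0.01 N).
It fails at once if the tip rack is moved by more than 25 mm or tipped (distance of rack_center from where it was at the start of the episode above 0.025 m or angle between rack_center's own z axis and vertical above 0.3 rad).
It fails at once if the jar is moved by more than 25 mm or tipped (distance of jar_center from where it was at the start of the episode above 0.025 m or angle between jar_center's own z axis and vertical above 0.3 rad).
It fails at once if the beaker is moved by more than 25 mm or tipped (distance of beaker_center from where it was at the start of the episode above 0.025 m or angle between beaker_center's own z axis and vertical above 0.3 rad).
It also fails if it takes over 72 s, if anything falls off the work surface, if the arm or the gripper's body presses on something with over 40 N, if the wrist force passes 120 N, or if a joint passes its speed limit or range.

## Working session

There is one attempt and no reset: what is moved stays moved. The work goes in short steps, Python scripts to look and compute and a tool call to move; the robot and the scene stay as the last step left them, time stands still between calls to the robot, and variables do not carry over. Pictures are saved under pics/ and viewed, at most 10 in all, crops included, and the job is handed in when it is done.

Besides the shell and the picture viewer there is one more tool, called after "Emit:" as name(argument=value, ...) on one line, values as JSON. drive_tool: Moves the arm, as the interface text tells. Its arguments: {"type":"object","properties":{"series":{"type":"array"},"newtons":{"type":"number"}},"required":["series"]}

```bash
mkdir -p pics; ls; cat > h.py <<'E'
import numpy as np, cv2
from rig import env, viewer
def grab(n):
    d=viewer.get_image(n); R=cv2.Rodrigues(np.array(d["rvec"],float))[0]; K=np.array(d["camera_matrix"]); t=np.array(d["tvec"]).ravel()
    v,u=np.mgrid[0:480,0:640]; z=d["depth"]
    c=np.stack([(u-K[0,2])/K[0,0]*z,(v-K[1,2])/K[1,1]*z,z],-1)
    P=(c-t)@R; P[z==0]=np.nan
    return d["img"],P
def save(n,im): cv2.imwrite(f"pics/{n}.png",im[...,::-1])
E
python3 - <<'E'
from h import *
for n in("top","scene"):
    im,P=grab(n); save(n,im); np.savez(f"{n}.npz",im=im,P=P)
o=env.observe(); print(o["position"],o["tool_rot"],env.pinch_z,o["ft_force"])
E
```

```text
pics
[ 0.19823572 -0.51276362  0.23078542] [[ 9.32770361e-01  3.60471104e-01 -1.90069413e-04]
 [ 3.60471050e-01 -9.32769562e-01  1.25126411e-03]
 [ 2.73753593e-04 -1.23565660e-03 -9.99999199e-01]] 0.0187 [-0.52989257 -0.19633642 -0.54687424]
```

View pics/top.png

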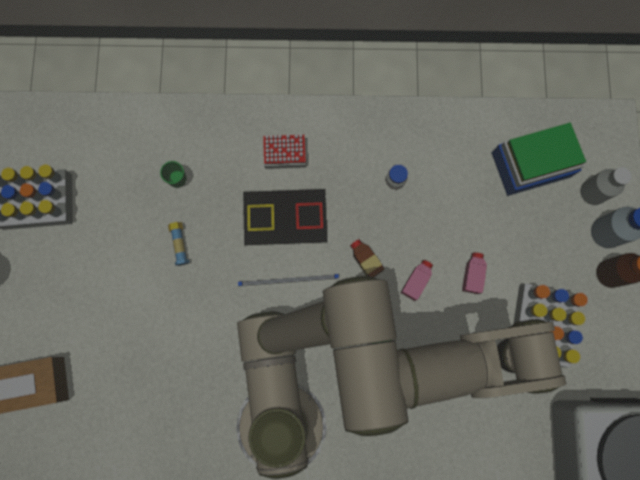

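View pics/scene.png

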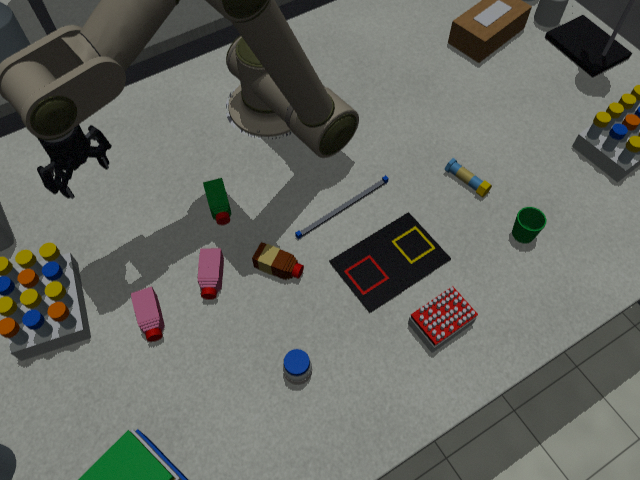

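The top view shows the plate (286,217), the rail from (240,283) to (337,276), the tube (178,243, cap up-image), the amber bottle (367,258, cap up-left), and the rack, jar and beaker beyond. The pink and green bottles are decoys.

```bash
python3 - <<'E'
from h import *
def rect(Q): 
    r=cv2.minAreaRect((Q[:,:2]*1000).astype(np.float32)); return np.round(r[0],1),np.round(r[1],1),round(r[2],1)
def rep(n,name,m,P):
    Q=P[m]; Q=Q[np.isfinite(Q).all(1)]
    print(n,name,len(Q),"med",Q.mean(0).round(4),"z",np.percentile(Q[:,2],[2,50,98]).round(4),rect(Q))
boxes=dict(top=dict(plate=(240,185,332,248),tube=(165,218,192,268),bottle=(345,236,386,278),rail=(234,270,344,290),rack=(258,128,312,170),jar=(382,160,412,190),beak=(155,155,192,190)),
 scene=dict(plate=(325,205,455,315),tube=(440,155,495,200),bottle=(248,238,308,282),rail=(290,170,395,240),rack=(405,285,480,350),jar=(280,345,315,385),beak=(510,203,548,245)))
for n in boxes:
    f=np.load(n+".npz"); im=f["im"];P=f["P"]; hsv=cv2.cvtColor(im,cv2.COLOR_RGB2HSV); H,S,V=[hsv[...,i].astype(int) for i in range(3)]
    for k,(a,b,c,d) in boxes[n].items():
        bm=np.zeros((480,640),bool); bm[b:d,a:c]=1
        z=P[...,2]
        if k=="plate":
            rep(n,"plate",bm&((V<60)|(S>120)),P)
            rep(n,"yellow",bm&(S>120)&(abs(H-28)<8),P); rep(n,"red",bm&(S>120)&((H<8)|(H>172)),P)
        elif k=="rail": rep(n,"rail",bm&(z>.006)&(z<.03),P); rep(n,"blocks",bm&(S>90)&(abs(H-112)<15),P)
        elif k in("tube","bottle"):
            rep(n,k,bm&(z>.012),P)
            rep(n,k+"cap",bm&(S>130)&((abs(H-27)<6) if k=="tube" else ((H<5)|(H>174))&(V>110))&(z>.01),P)
        else: rep(n,k,bm&(z>.04),P)
E
```

```text
top plate 4015 med [0.5838 0.0023 0.0084] z [0.0006 0.0084 0.0162] (array([584.5,   2.3]), array([156.7, 236.1]), 2.6)
top yellow 293 med [0.5813 0.0725 0.0089] z [0.0022 0.0088 0.017 ] (array([581.7,  72.4]), array([79.3, 78.2]), 2.6)
top red 286 med [ 0.5893 -0.0672  0.0086] z [0.0001 0.0086 0.0162] (array([588.8, -67.3]), array([79.4, 78.7]), 3.5)
top tube 518 med [0.4982 0.2995 0.0302] z [0.0151 0.0308 0.0413] (array([496.5, 308.2]), array([122.6,  60.3]), 10.5)
top tubecap 57 med [0.5472 0.312  0.0348] z [0.0229 0.0356 0.044 ] (array([547.7, 312.5]), array([16.3, 35.5]), 10.0)
top bottle 724 med [ 0.4522 -0.2266  0.0711] z [0.0219 0.047  0.6574] (array([ 415.8, -185.5]), array([115.4, 182. ]), 46.6)
top bottlecap 23 med [ 0.5023 -0.2003  0.0394] z [0.0321 0.0395 0.0452] (array([ 502.4, -200. ]), array([10.4, 13.6]), 28.4)
top rail 500 med [ 0.4003 -0.0096  0.0109] z [0.0062 0.0102 0.0202] (array([401.5, -12.4]), array([ 54.5, 308.8]), 0.8)
top blocks 26 med [ 0.4002 -0.0114  0.0186] z [0.0085 0.0186 0.0284] (array([400.1, -12. ]), array([  9.5, 281.2]), 5.4)
top rack 1185 med [0
[... 1101 characters left out ...]
0.2017  0.0382] z [0.0347 0.0377 0.0425] (array([ 501.4, -201.1]), array([14.8, 21.4]), 34.3)
scene rail 685 med [ 0.4343 -0.0026  0.0095] z [0.0061 0.0088 0.0182] (array([395.1, -10.3]), array([255.4, 202.4]), 56.8)
scene blocks 83 med [ 0.416  -0.0172  0.0128] z [0.0015 0.0143 0.021 ] (array([394.7,  -8.7]), array([228.6, 198.2]), 56.6)
scene rack 2046 med [0.7747 0.0027 0.0554] z [0.0463 0.0536 0.0665] (array([772.5,   6.1]), array([ 84.6, 122.3]), 2.7)
scene jar 642 med [ 0.7036 -0.3202  0.0637] z [0.041  0.0667 0.0715] (array([ 702. , -318.9]), array([54.6, 54.2]), 26.6)
scene beak 507 med [0.6928 0.3206 0.0577] z [0.0412 0.0584 0.0723] (array([693.3, 318.5]), array([65.5, 70. ]), 39.7)
```

```bash
cat >> h.py <<'E'
def to(p,yaw=None,o=None):
    """shift in tool axes (m) and turn (deg) to reach world p with tool-x at yaw (mod 180)"""
    o=o or env.observe(); R=np.array(o["tool_rot"]); d=R.T@(np.array(p)-o["position"])
    y0=np.degrees(np.arctan2(R[1,0],R[0,0])); t=None
    if yaw is not None: t=round(float((y0-yaw+90)%180-90),1)
    print("at",np.round(o["position"],4),"yaw",round(y0,1),"q6",round(o["q"][5],0),"| shift",d.round(4),"turn",t)
E
python3 - <<'E'
from h import *
f=np.load("top.npz"); P=f["P"]; z=P[...,2]
for n in("top","scene"):
    f=np.load(n+".npz"); P=f["P"]; z=P[...,2]
    m=(z>.005)&(z<.022)&(abs(P[...,1]+.012)<.16)&(abs(P[...,0]-.4)<.035)
    Q=P[m]; vx,vy,x0,y0=cv2.fitLine((Q[:,:2]).astype(np.float32),cv2.DIST_HUBER,0,.01,.01).ravel()
    print(n,len(Q),"yaw",np.degrees(np.arctan2(-vx*np.sign(vy),abs(vy))),x0,y0,Q.min(0),Q.max(0))
to([.583,.003,.08],4.5)
E
```

```text
top 623 yaw 3.851773 0.40076995 -0.02275797 [ 0.36508026 -0.1693159   0.00500371] [0.43478693 0.14558342 0.02170265]
scene 538 yaw 4.9737687 0.40190688 -0.017179409 [ 0.366596   -0.17081118  0.00500765] [0.43271306 0.14106569 0.02158649]
at [ 0.1982 -0.5128  0.2308] yaw 21.1 q6 -12.0 | shift [ 0.5448 -0.3422  0.1514] turn 16.6
```

Emit:
drive_tool(series=[[[0.545, -0.342, 0.05], 18, 0.04], [[0.545, -0.342, 0.05], 18, 0.04], [[0.545, -0.342, 0.05], 18, 0.04], [[0.545, -0.342, 0.05], 18, 0.04], [[0.545, -0.342, 0.05], 18, 0.04], [[0.545, -0.342, 0.05], 18, 0.04], [[0.545, -0.342, 0.05], 18, 0.04], [[0.545, -0.342, 0.05], 18, 0.04], [[0.545, -0.342, 0.05], 18, 0.04], [[0.545, -0.342, 0.05], 18, 0.04], [[0.545, -0.342, 0.05], 18, 0.04], [[0.545, -0.342, 0.05], 18, 0.04], [[0.545, -0.342, 0.05], 18, 0.04], [[0.545, -0.342, 0.05], 18, 0.04], [[0.545, -0.342, 0.15], 18, 0.04], [[0.545, -0.342, 0.19], 18, 0.04], [[0.545, -0.342, 0.19], 18, 0.04], [[0.545, -0.342, 0.19], 18, 0.04]])

```text
time_s: 1.9
position: [0.5801, 0.0025, 0.0366]
tool_rot: [[0.998, 0.054, -0.01], [0.054, -0.999, 0.002], [-0.01, -0.003, -1.0]]
ft_force: [-1.0, 1.0, 0.4]
grip_width: 0.04
gripper_force: 0.0
```

Emit:
drive_tool(series=[[[0, 0, 0.022], 0, 0.04], [[0, 0, 0.028], 0, 0.04], [[0, 0, 0.03], 0, 0.04], [[0, 0, 0.032], 0, 0.04], [[0, 0, 0.032], 0, 0.04]])

```text
time_s: 2.4
position: [0.5838, 0.0023, 0.0104]
tool_rot: [[0.999, 0.055, 0.002], [0.055, -0.999, -0.0], [0.002, 0.0, -1.0]]
ft_force: [-0.1, -0.2, -0.7]
grip_width: 0.04
gripper_force: 0.0
```

Emit:
drive_tool(series=[[[0, 0, 0.003], 0, 0.04], [[0, 0, 0.005], 0, 0.04], [[0, 0, 0.006], 0, 0.04], [[0, 0, 0.007], 0, 0.04], [[0, 0, 0.007], 0, 0.04]])

```text
time_s: 2.9
position: [0.5839, 0.0024, 0.0064]
tool_rot: [[0.998, 0.055, 0.003], [0.055, -0.998, -0.001], [0.003, 0.001, -1.0]]
ft_force: [-10.9, 0.3, 35.5]
grip_width: 0.0402
gripper_force: 17.7
```

Emit:
drive_tool(series=[[[0, 0, -0.0025], 0, 0.04], [[-0.005, 0, -0.0025], 0, 0.04], [[-0.015, 0, -0.0025], -0.5, 0.04], [[-0.03, 0.001, -0.0025], -1, 0.04], [[-0.045, 0.001, -0.0025], -1.4, 0.04], [[-0.06, 0.001, -0.0025], -1.4, 0.04], [[-0.075, 0.002, -0.0025], -1.4, 0.04], [[-0.085, 0.002, -0.0025], -1.4, 0.04], [[-0.088, 0.002, -0.0025], -1.4, 0.04], [[-0.088, 0.002, -0.0025], -1.4, 0.04]])

```text
time_s: 3.9
position: [0.4972, -0.0049, 0.0065]
tool_rot: [[0.997, 0.079, 0.006], [0.079, -0.997, -0.001], [0.005, 0.002, -1.0]]
ft_force: [0.3, -0.6, 16.7]
grip_width: 0.04
gripper_force: 8.0
```

Emit:
drive_tool(series=[[[-0.004, 0, 0], 0, 0.04], [[-0.007, 0, 0], 0, 0.04], [[-0.01, 0, 0], 0, 0.04], [[-0.01, 0, 0], 0, 0.04]])

```text
time_s: 4.3
position: [0.488, -0.0058, 0.0065]
tool_rot: [[0.997, 0.079, 0.007], [0.079, -0.997, -0.002], [0.007, 0.002, -1.0]]
ft_force: [4.9, -0.0, 14.3]
grip_width: 0.04
gripper_force: 7.2
```

```bash
python3 - <<'E'
from h import *
im,P=grab("scene"); np.savez("scene2.npz",im=im,P=P); save("s2",cv2.resize(im[130:330,230:520],None,fx=2.5,fy=2.5))
E
```

```text
(no output)
```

View pics/s2.png

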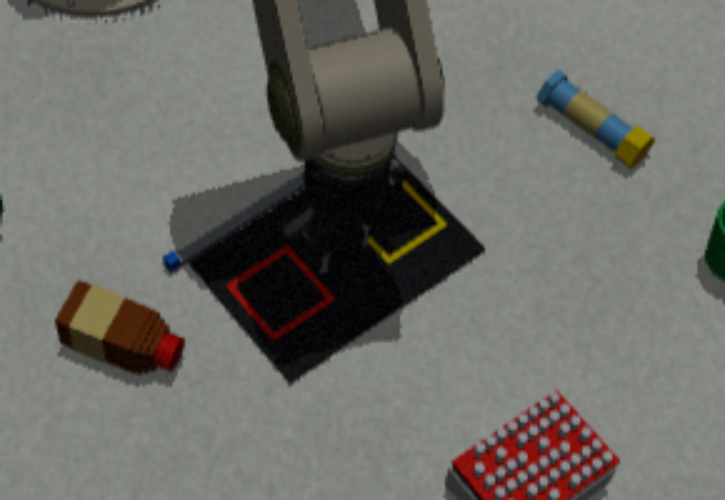

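The plate now lies at the rail, with the red outline near (280,292) in the crop, and neither container has moved. One short push will confirm it is flush; then I'll lift.

Emit:
drive_tool(series=[[[-0.003, 0, 0], 0, 0.04], [[-0.003, 0, 0], 0, 0.04], [[-0.003, 0, 0], 0, 0.04]])

```text
time_s: 4.65
position: [0.4852, -0.006, 0.0065]
tool_rot: [[0.997, 0.079, 0.007], [0.079, -0.997, -0.002], [0.007, 0.002, -1.0]]
ft_force: [4.4, 0.5, 14.1]
grip_width: 0.0395
gripper_force: 7.2
```

Emit:
drive_tool(series=[[[-0.003, 0, 0], 0, 0.04], [[-0.003, 0, 0], 0, 0.04], [[-0.003, 0, 0], 0, 0.04]])

```text
time_s: 4.95
position: [0.4829, -0.0062, 0.0065]
tool_rot: [[0.997, 0.078, 0.009], [0.078, -0.997, -0.001], [0.009, 0.002, -1.0]]
ft_force: [5.9, 1.2, 12.7]
grip_width: 0.0401
gripper_force: 6.2
```

```bash
python3 -c "
from h import *
to([.52,.302,.2],11.5)"
```

```text
at [ 0.4829 -0.0062  0.0065] yaw 4.5 q6 71.0 | shift [ 0.0627 -0.3039 -0.1936] turn -7.0
```

Emit:
drive_tool(series=[[[0, 0, -0.03], 0, 0.04], [[0, 0, -0.08], 0, 0.085], [[0.02, -0.04, -0.13], 0, 0.085], [[0.063, -0.304, -0.194], -7, 0.085], [[0.063, -0.304, -0.194], -7, 0.085], [[0.063, -0.304, -0.194], -7, 0.085], [[0.063, -0.304, -0.194], -7, 0.085], [[0.063, -0.304, -0.194], -7, 0.085], [[0.063, -0.304, -0.194], -7, 0.085], [[0.063, -0.304, -0.194], -7, 0.085], [[0.063, -0.304, -0.194], -7, 0.085]])

```text
time_s: 6.05
position: [0.5179, 0.3027, 0.1982]
tool_rot: [[0.98, 0.201, -0.001], [0.201, -0.98, -0.001], [-0.001, 0.0, -1.0]]
ft_force: [-0.4, -0.0, -0.2]
grip_width: 0.0851
gripper_force: 0.0
```

```bash
python3 - <<'E'
from h import *
im,P=grab("top"); np.savez("t3.npz",im=im,P=P)
w,Pw=grab("wrist"); np.savez("w3.npz",im=w,P=Pw)
save("tw3",np.hstack([cv2.resize(im[150:310,150:420],(540,320)),cv2.resize(w,(256,320))[:, :]]))
hsv=cv2.cvtColor(im,cv2.COLOR_RGB2HSV); H,S,V=[hsv[...,i].astype(int) for i in range(3)]
bm=np.zeros((480,640),bool); bm[200:300,236:345]=1
for k,m in(("y",abs(H-28)<8),("r",(H<8)|(H>172))):
    Q=P[bm&m&(S>120)]; r=cv2.minAreaRect((Q[:,:2]*1000).astype(np.float32)); print(k,len(Q),r,Q.mean(0))
# tube by wrist
z=Pw[...,2]; m=(z>.012)&(z<.05)&(abs(Pw[...,0]-.5)<.09)&(abs(Pw[...,1]-.3)<.06)
Q=Pw[m]; print("tube",len(Q),Q.mean(0),np.percentile(Q,[1,99],axis=0),cv2.minAreaRect((Q[:,:2]*1000).astype(np.float32)))
hw=cv2.cvtColor(w,cv2.COLOR_RGB2HSV).astype(int); c=m&(abs(hw[...,0]-28)<7)&(hw[...,1]>140)
Q=Pw[c]; print("cap",len(Q),cv2.minAreaRect((Q[:,:2]*1000).astype(np.float32)),Q.mean(0))
E
```

```text
y 313 ((481.39971923828125, 64.28668975830078), (80.06743621826172, 79.91194152832031), 3.814415693283081) [0.48094762 0.06442374 0.00857641]
r 297 ((493.1007995605469, -75.2592544555664), (78.75784301757812, 77.79434204101562), 5.368380069732666) [ 0.49377915 -0.07476217  0.00834318]
tube 4961 [0.50252909 0.3022399  0.03046763] [[0.44025574 0.2729263  0.01765046]
 [0.55865182 0.33119952 0.03709434]] ((498.4353332519531, 301.6009521484375), (120.40238952636719, 41.186100006103516), 13.237940788269043)
cap 1171 ((547.2605590820312, 312.64373779296875), (20.27042579650879, 40.06278991699219), 12.801162719726562) [0.54804027 0.31252677 0.0317849 ]
```

View pics/tw3.png

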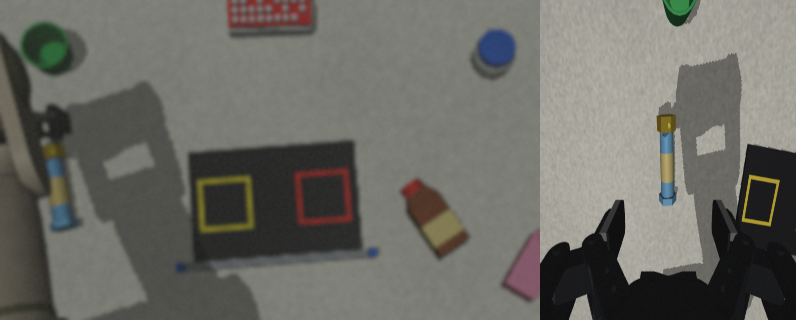

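Step 1 holds: the plate's centre is 87 mm from the rail and turned about 0.8° from it. The wrist view puts the tube at (0.498, 0.302), yaw 13°, with its cap away from the robot. Next I'll grasp the cap.

```bash
python3 -c "
from h import *
to([.554,.3143,.004],13)"
```

```text
at [0.5182 0.3014 0.1982] yaw 11.5 q6 97.0 | shift [ 0.038  -0.0056  0.1941] turn -1.5
```

Emit:
drive_tool(series=[[[0.038, -0.006, 0.05], -1.5, 0.085], [[0.038, -0.006, 0.1], -1.5, 0.07], [[0.038, -0.006, 0.15], -1.5, 0.07], [[0.038, -0.006, 0.18], -1.5, 0.07], [[0.038, -0.006, 0.194], -1.5, 0.07], [[0.038, -0.006, 0.194], -1.5, 0.07], [[0.038, -0.006, 0.194], -1.5, 0.055], [[0.038, -0.006, 0.194], -1.5, 0.045], [[0.038, -0.006, 0.194], -1.5, 0.042], [[0.038, -0.006, 0.194], -1.5, 0.04], [[0.038, -0.006, 0.194], -1.5, 0.04]], newtons=20)

```text
time_s: 7.25
position: [0.5553, 0.3161, 0.0068]
tool_rot: [[0.974, 0.226, 0.003], [0.226, -0.974, 0.001], [0.003, -0.0, -1.0]]
ft_force: [-0.6, -1.2, 6.9]
grip_width: 0.0403
gripper_force: 13.9
```

Emit:
drive_tool(series=[[[0, 0, -0.01], 0, 0.039], [[0, 0, -0.03], 0, 0.039], [[0, 0, -0.06], 0, 0.039], [[0, 0, -0.08], 0, 0.039], [[0, 0, -0.08], 0, 0.039], [[0, 0, -0.08], 0, 0.039]])

```text
time_s: 7.85
position: [0.5542, 0.3159, 0.0849]
tool_rot: [[0.974, 0.226, 0.0], [0.226, -0.974, 0.0], [0.0, -0.0, -1.0]]
ft_force: [0.1, -0.8, -0.6]
grip_width: 0.0399
gripper_force: 20.4
```

```bash
python3 - <<'E'
from h import *
im,P=grab("scene"); w,_=grab("wrist")
save("s4",np.hstack([cv2.resize(im[100:240,400:560],(457,400)),cv2.resize(w[150:480,100:540],(340,400))]))
print(env.observe()["grip_width"],env.observe()["gripper_force"])
E
```

```text
0.03994984698221315 20.382367484271526
```

View pics/s4.png

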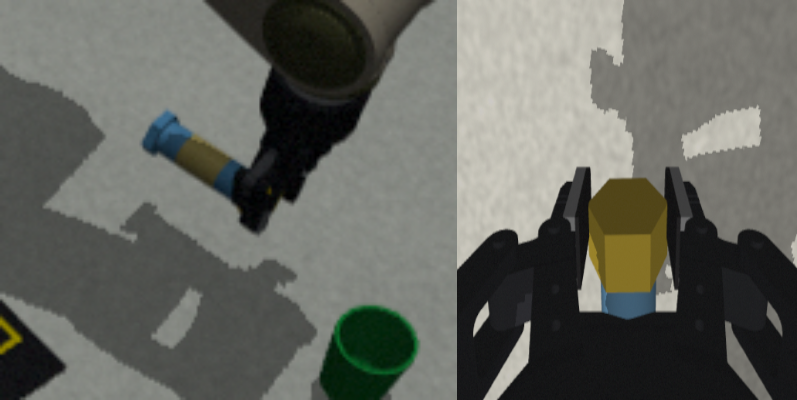

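Emit:
drive_tool(series=[[[0, 0, 0.03], 0, 0.039], [[0, 0, 0.045], 0, 0.039], [[0, 0, 0.045], 0, 0.0392], [[0, 0, 0.045], 0, 0.0394], [[0, 0, 0.045], 0, 0.0396], [[0, 0, 0.045], 0, 0.0396]])

```text
time_s: 8.55
position: [0.5548, 0.3161, 0.0407]
tool_rot: [[0.974, 0.225, 0.001], [0.225, -0.974, 0.0], [0.001, -0.0, -1.0]]
ft_force: [-0.0, 0.5, -0.9]
grip_width: 0.04
gripper_force: 20.5
```

Emit:
drive_tool(series=[[[0, 0, 0], 0, 0.0397], [[0, 0, 0], 0, 0.0398], [[0, 0, 0], 0, 0.0399], [[0, 0, 0], 0, 0.0399]])

```text
time_s: 8.95
position: [0.5545, 0.3159, 0.0399]
tool_rot: [[0.974, 0.225, 0.0], [0.225, -0.974, 0.0], [0.0, -0.0, -1.0]]
ft_force: [0.0, -0.8, -0.6]
grip_width: 0.0401
gripper_force: 19.0
```

Emit:
drive_tool(series=[[[0, 0, 0], 0, 0.04], [[0, 0, 0], 0, 0.04], [[0, 0, 0], 0, 0.0401], [[0, 0, 0], 0, 0.0401], [[0, 0, 0], 0, 0.0401]])

```text
time_s: 9.45
position: [0.5544, 0.3159, 0.0398]
tool_rot: [[0.974, 0.225, 0.0], [0.225, -0.974, 0.0], [0.0, 0.0, -1.0]]
ft_force: [1.1, 0.4, -1.4]
grip_width: 0.0398
gripper_force: 15.7
```

Emit:
drive_tool(series=[[[0, 0, 0], 0, 0.0402], [[0, 0, 0], 0, 0.0403], [[0, 0, 0], 0, 0.0404], [[0, 0, 0], 0, 0.0405], [[0, 0, 0], 0, 0.0405]])

```text
time_s: 9.95
position: [0.5545, 0.3159, 0.0398]
tool_rot: [[0.974, 0.225, 0.0], [0.225, -0.974, 0.0], [0.0, 0.0, -1.0]]
ft_force: [0.1, -0.0, -1.2]
grip_width: 0.0406
gripper_force: 9.7
```

```bash
cat >> h.py <<'E'
def axis(cam,c,rad,zmin=.012,zmax=.2,lo=(90,60,80),hi=(110,255,255)):
    """points of the light blue body / given hue range near c: mean and extents"""
    im,P=grab(cam); h=cv2.cvtColor(im,cv2.COLOR_RGB2HSV); m=cv2.inRange(h,lo,hi)>0
    m&=(np.hypot(P[...,0]-c[0],P[...,1]-c[1])<rad)&(P[...,2]>zmin)&(P[...,2]<zmax); return im,P[m]
E
python3 - <<'E'
from h import *
im,Q=axis("scene",[.5,.3],.09); save("s5",cv2.resize(im[100:240,400:560],(457,400)))
print(len(Q)); 
c=Q.mean(0); v=np.linalg.svd(Q-c)[2][0]; print(c,v,np.percentile(Q,[2,98],axis=0).round(3))
E
```

```text
117
[0.45712643 0.28889835 0.05801782] [0.94882046 0.30865831 0.06685642] [[0.438 0.27  0.048]
 [0.516 0.308 0.064]]
```

Emit:
drive_tool(series=[[[0, 0, 0], 0, 0.0406], [[0, 0, 0], 0, 0.0407], [[0, 0, 0], 0, 0.0407], [[0, 0, 0], 0, 0.0407]])

```text
time_s: 10.4
position: [0.5545, 0.3159, 0.0399]
tool_rot: [[0.974, 0.225, 0.0], [0.225, -0.974, 0.0], [0.0, -0.0, -1.0]]
ft_force: [-0.1, 0.2, 0.1]
grip_width: 0.0409
gripper_force: 7.1
```

```bash
cat >> h.py <<'E'
def tube(c):
    im,Q=axis("scene",c,.13); m=Q.mean(0); v=np.linalg.svd(Q-m)[2][0]; print(len(Q),m.round(4),v.round(3),np.percentile(Q,[2,98],axis=0).round(3).tolist()); return im
E
python3 -c "
from h import *
tube([.5,.3])"
```

```text
106 [0.4544 0.2876 0.0332] [0.876 0.354 0.328] [[0.439, 0.272, 0.019], [0.505, 0.307, 0.051]]
```

It works: with the grip lightened to about 7 N the tube swings and its foot goes down. I'll raise it slowly at this force.

Emit:
drive_tool(series=[[[0, 0, -0.003], 0, 0.0407], [[0, 0, -0.008], 0, 0.0407], [[0, 0, -0.014], 0, 0.0407], [[0, 0, -0.02], 0, 0.0407], [[0, 0, -0.025], 0, 0.0407], [[0, 0, -0.03], 0, 0.0407], [[0, 0, -0.03], 0, 0.0407], [[0, 0, -0.03], 0, 0.0407]])

```text
time_s: 11.25
position: [0.5544, 0.3159, 0.0699]
tool_rot: [[0.974, 0.225, 0.0], [0.225, -0.974, 0.0], [0.0, -0.0, -1.0]]
ft_force: [-0.1, -0.8, -1.7]
grip_width: 0.0408
gripper_force: 7.5
```

```bash
python3 -c "
from h import *
tube([.52,.31])"
```

```text
74 [0.4633 0.2903 0.0325] [-0.765  0.609 -0.207] [[0.45, 0.279, 0.019], [0.478, 0.308, 0.046]]
```

Emit:
drive_tool(series=[[[0, 0, 0], 0, 0.0408], [[0, 0, 0], 0, 0.0408], [[0, 0, 0], 0, 0.0408]])

```text
time_s: 11.6
position: [0.5544, 0.3159, 0.0696]
tool_rot: [[0.974, 0.225, -0.0], [0.225, -0.974, -0.0], [-0.0, 0.0, -1.0]]
ft_force: [-0.3, 0.1, 0.0]
grip_width: 0.0409
gripper_force: 6.1
```

```bash
python3 -c "
from h import *
tube([.52,.31])"
```

```text
75 [0.4632 0.2897 0.033 ] [-0.602  0.786  0.137] [[0.45, 0.278, 0.019], [0.476, 0.305, 0.042]]
```

Emit:
drive_tool(series=[[[0, 0, 0], 0, 0.0409], [[0, 0, -0.005], 0, 0.0409], [[0, 0, -0.01], 0, 0.0409], [[0, 0, -0.015], 0, 0.0409], [[0, 0, -0.02], 0, 0.0409], [[0, 0, -0.02], 0, 0.0409]])

```text
time_s: 12.25
position: [0.5548, 0.3161, 0.0909]
tool_rot: [[0.974, 0.225, 0.002], [0.225, -0.974, 0.001], [0.002, -0.0, -1.0]]
ft_force: [-0.2, 0.6, -2.1]
grip_width: 0.0406
gripper_force: 5.2
```

```bash
python3 -c "
from h import *
im=tube([.52,.31]);save('s6',cv2.resize(im[90:240,400:560],(427,400)))"
```

```text
51 [0.4804 0.2945 0.0306] [-0.645 -0.112 -0.756] [[0.47, 0.282, 0.022], [0.495, 0.312, 0.044]]
```

View pics/s6.png

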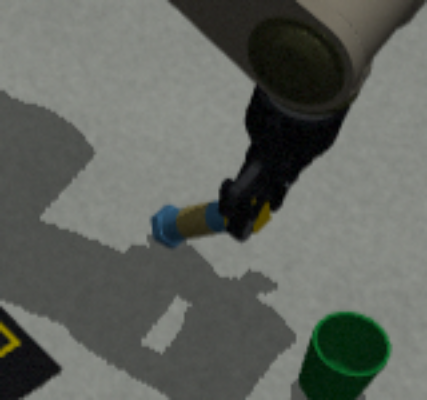

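The crop shows the tube hanging about 45° cap-up, foot at (170,225). I'll loosen a little more.

Emit:
drive_tool(series=[[[0, 0, 0], 0, 0.041], [[0, 0, 0], 0, 0.041], [[0, 0, -0.01], 0, 0.041], [[0, 0, -0.015], 0, 0.041], [[0, 0, -0.015], 0, 0.041]])

```text
time_s: 12.8
position: [0.5548, 0.3161, 0.106]
tool_rot: [[0.974, 0.225, 0.002], [0.225, -0.974, 0.001], [0.002, -0.0, -1.0]]
ft_force: [-0.0, -0.7, -0.7]
grip_width: 0.0412
gripper_force: 4.0
```

```bash
python3 -c "
from h import *
tube([.52,.31])"
```

```text
26 [0.4961 0.2985 0.028 ] [ 0.882 -0.136 -0.451] [[0.485, 0.288, 0.014], [0.52, 0.312, 0.039]]
```

Emit:
drive_tool(series=[[[0, 0, 0], 0, 0.0411], [[0, 0, 0], 0, 0.0411], [[0, 0, -0.01], 0, 0.0411], [[0, 0, -0.01], 0, 0.0411]])

```text
time_s: 13.25
position: [0.5551, 0.3162, 0.1164]
tool_rot: [[0.974, 0.225, 0.002], [0.225, -0.974, 0.001], [0.003, -0.0, -1.0]]
ft_force: [0.9, 0.7, -0.7]
grip_width: 0.0407
gripper_force: 2.9
```

```bash
python3 -c "
from h import *
tube([.52,.31])"
```

```text
21 [0.5163 0.3029 0.0286] [ 0.904  0.375 -0.203] [[0.503, 0.292, 0.02], [0.538, 0.319, 0.038]]
```

Emit:
drive_tool(series=[[[0, 0, 0], 0, 0.04115], [[0, 0, 0], 0, 0.0412], [[0, 0, -0.006], 0, 0.0412], [[0, 0, -0.006], 0, 0.0412], [[0, 0, -0.006], 0, 0.039], [[0, 0, -0.006], 0, 0.039]], newtons=20)

```text
time_s: 13.9
position: [0.5544, 0.3159, 0.1208]
tool_rot: [[0.974, 0.225, -0.0], [0.225, -0.974, -0.0], [-0.0, 0.0, -1.0]]
ft_force: [0.2, -0.8, -0.9]
grip_width: 0.0397
gripper_force: 20.3
```

```bash
python3 -c "
from h import *
tube([.52,.31])
w,Pw=grab('wrist');np.savez('w7.npz',im=w,P=Pw)
im,P=grab('top');np.savez('t7.npz',im=im,P=P)
im,P=grab('scene');save('s7',np.hstack([cv2.resize(im[90:240,400:560],(427,400)),cv2.resize(w[:,120:520],(333,400))]))
to([.481,.0643,.12],None)"
```

```text
20 [0.525  0.3046 0.0298] [ 0.838  0.46  -0.294] [[0.511, 0.294, 0.019], [0.545, 0.322, 0.04]]
at [0.5544 0.3159 0.1207] yaw 13.0 q6 96.0 | shift [-0.1282  0.2285  0.0008] turn None
```

View pics/s7.png

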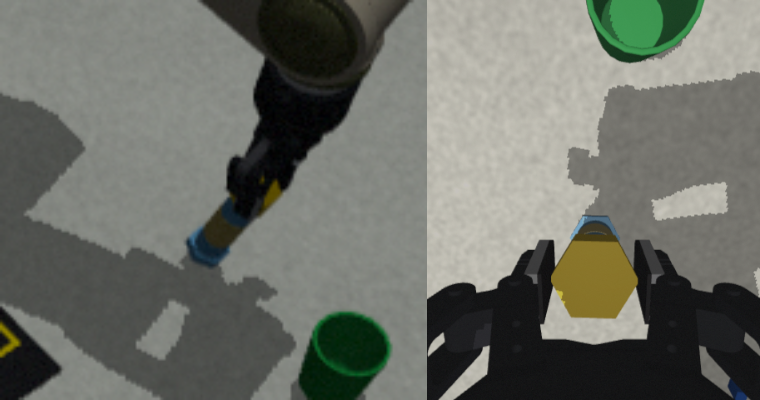

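The tube is about 20° from upright and gripped firmly. I'll carry it to the yellow square, then set it upright by dragging the foot on the rubbery plate.

```bash
python3 -c "
from h import *
to([.501,.066,.15],5)"
```

```text
at [0.5544 0.3159 0.1207] yaw 13.0 q6 96.0 | shift [-0.1084  0.2314 -0.0292] turn 8.0
```

Emit:
drive_tool(series=[[[0, 0, -0.02], 0, 0.039], [[0, 0.01, -0.029], 0, 0.039], [[-0.02, 0.04, -0.029], 2, 0.039], [[-0.04, 0.08, -0.029], 4, 0.039], [[-0.06, 0.12, -0.029], 6, 0.039], [[-0.08, 0.16, -0.029], 8, 0.039], [[-0.095, 0.2, -0.029], 8, 0.039], [[-0.108, 0.222, -0.029], 8, 0.039], [[-0.108, 0.231, -0.029], 8, 0.039], [[-0.108, 0.231, -0.015], 8, 0.039], [[-0.108, 0.231, -0.005], 8, 0.039], [[-0.108, 0.231, -0.005], 8, 0.039]])

```text
time_s: 15.3
position: [0.5008, 0.0669, 0.1246]
tool_rot: [[0.996, 0.088, -0.003], [0.088, -0.996, 0.0], [-0.003, -0.001, -1.0]]
ft_force: [0.2, 0.4, -0.9]
grip_width: 0.04
gripper_force: 20.6
```

```bash
python3 -c "
from h import *
tube([.48,.066])"
```

```text
13 [0.4712 0.0545 0.034 ] [ 0.737  0.631 -0.243] [[0.458, 0.044, 0.026], [0.489, 0.075, 0.04]]
```

Emit:
drive_tool(series=[[[0, 0, 0.006], 0, 0.039], [[0, 0, 0.009], 0, 0.039], [[0, 0, 0.011], 0, 0.039], [[0, 0, 0.011], 0, 0.039]])

```text
time_s: 15.75
position: [0.5012, 0.0666, 0.1146]
tool_rot: [[0.996, 0.088, -0.0], [0.088, -0.996, 0.0], [-0.0, -0.0, -1.0]]
ft_force: [-0.4, 0.1, -0.9]
grip_width: 0.0398
gripper_force: 20.6
```

Emit:
drive_tool(series=[[[0, 0, 0.002], 0, 0.039], [[0, 0, 0.004], 0, 0.039], [[0, 0, 0.004], 0, 0.039]])

```text
time_s: 16.05
position: [0.5028, 0.0665, 0.1123]
tool_rot: [[0.996, 0.088, 0.005], [0.088, -0.996, -0.0], [0.005, 0.001, -1.0]]
ft_force: [0.4, 0.6, 10.0]
grip_width: 0.0399
gripper_force: 21.3
```

Emit:
drive_tool(series=[[[0, 0, -0.004], 0, 0.039], [[0.01, 0, -0.004], 0, 0.039], [[0.017, 0, -0.004], 0, 0.039], [[0.017, 0, -0.001], 0, 0.04], [[0.017, 0, -0.001], 0, 0.0404], [[0.012, 0, -0.001], 0, 0.0406], [[0.007, 0, -0.001], 0, 0.0406], [[0.002, 0, -0.001], 0, 0.0406], [[-0.002, 0, -0.001], 0, 0.0406], [[-0.002, 0, -0.001], 0, 0.0406]])

```text
time_s: 17.05
position: [0.4988, 0.0663, 0.1116]
tool_rot: [[0.996, 0.088, -0.001], [0.088, -0.996, 0.0], [-0.001, -0.0, -1.0]]
ft_force: [0.6, -0.2, 0.3]
grip_width: 0.0406
gripper_force: 9.5
```

```bash
python3 -c "
from h import *
tube([.48,.066])"
```

```text
10 [0.4937 0.065  0.0198] [0.661 0.748 0.052] [[0.474, 0.048, 0.015], [0.506, 0.079, 0.032]]
```

Emit:
drive_tool(series=[[[0, 0, 0.001], 0, 0.0406], [[-0.005, 0, 0.001], 0, 0.0406], [[-0.01, 0, 0.0015], 0, 0.0406], [[-0.015, 0, 0.002], 0, 0.0406], [[-0.015, 0, 0.002], 0, 0.0406]])

```text
time_s: 17.6
position: [0.4852, 0.0649, 0.111]
tool_rot: [[0.996, 0.088, 0.003], [0.088, -0.996, -0.0], [0.003, 0.001, -1.0]]
ft_force: [1.4, -0.7, 9.5]
grip_width: 0.0404
gripper_force: 10.3
```

```bash
python3 -c "
from h import *
im=tube([.48,.066])
w,Pw=grab('wrist')
save('s8',np.hstack([cv2.resize(im[100:260,330:490],(400,400)),cv2.resize(w[:,120:520],(333,400))]))"
```

```text
4 [0.4851 0.0577 0.0205] [ 0.561  0.828 -0.014] [[0.476, 0.048, 0.019], [0.498, 0.077, 0.022]]
```

View pics/s8.png

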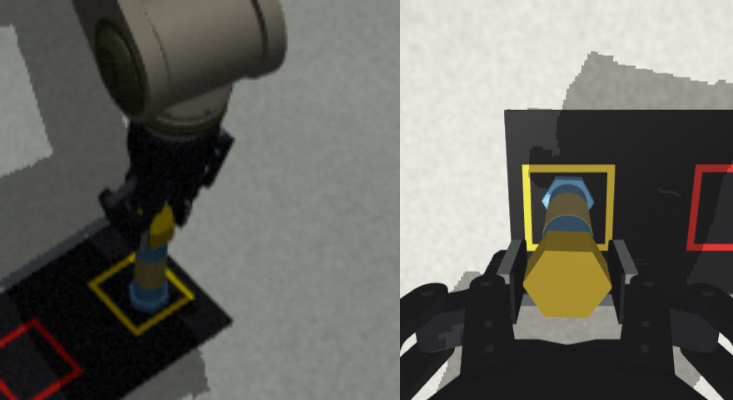

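The tube stands in the yellow square, foot at (568,195) in the wrist crop. Releasing it gently.

Emit:
drive_tool(series=[[[0, 0, -0.001], 0, 0.0406], [[0, 0, -0.001], 0, 0.0412], [[0, 0, -0.001], 0, 0.042], [[0, 0, -0.001], 0, 0.044], [[0, 0, -0.001], 0, 0.05], [[0, 0, -0.001], 0, 0.06], [[0, 0, -0.02], 0, 0.07], [[0, 0, -0.06], 0, 0.08], [[0, 0, -0.09], 0, 0.085], [[0, 0, -0.09], 0, 0.085]])

```text
time_s: 18.7
position: [0.4859, 0.0649, 0.2034]
tool_rot: [[0.996, 0.088, 0.007], [0.088, -0.996, -0.001], [0.007, 0.001, -1.0]]
ft_force: [-0.9, 0.5, -0.1]
grip_width: 0.0852
gripper_force: 0.0
```

```bash
python3 - <<'E'
from h import *
to([.48,-.21,.24],35)
w,P=grab("wrist"); h=cv2.cvtColor(w,cv2.COLOR_RGB2HSV); np.savez("w9.npz",im=w,P=P)
for n in("top","scene","wrist"):
    im,P=grab(n); h=cv2.cvtColor(im,cv2.COLOR_RGB2HSV)
    m=(cv2.inRange(h,(20,120,60),(35,255,255))>0)&(np.hypot(P[...,0]-.48,P[...,1]-.065)<.06)
    for a,b in((.1,.16),(0,.02)):
        Q=P[m&(P[...,2]>a)&(P[...,2]<b)]
        if len(Q)>5:
            r=cv2.minAreaRect((Q[:,:2]*1000).astype(np.float32)); print(n,len(Q),np.round(r[0],1),np.round(r[1],1),np.percentile(Q[:,2],[5,50,95]).round(3))
E
```

```text
at [0.4859 0.0649 0.2034] yaw 5.0 q6 79.0 | shift [-0.0298  0.2734 -0.0364] turn -30.0
top 18 [482.7  78.7] [ 9.5 12.7] [0.122 0.128 0.133]
top 99 [478.2  61. ] [74.7 75.8] [0.004 0.009 0.015]
scene 181 [482.6  65.4] [35.9 41.9] [0.123 0.127 0.13 ]
scene 209 [478.8  63.9] [79.4 78.8] [0.003 0.008 0.012]
wrist 3218 [482.1  64.8] [36.2 41.3] [0.118 0.128 0.129]
wrist 1716 [471.   62.5] [92.3 75.9] [0.007 0.008 0.01 ]
```

The tube stands upright, its cap top at z 0.128 and 2 mm from the square's centre. On to the bottle.

Emit:
drive_tool(series=[[[-0.03, 0.273, -0.01], -30, 0.085], [[-0.03, 0.273, -0.01], -30, 0.085], [[-0.03, 0.273, -0.01], -30, 0.085], [[-0.03, 0.273, -0.01], -30, 0.085], [[-0.03, 0.273, -0.01], -30, 0.085], [[-0.03, 0.273, -0.01], -30, 0.085], [[-0.03, 0.273, -0.01], -30, 0.085], [[-0.03, 0.273, -0.01], -30, 0.085]])

```text
time_s: 19.7
position: [0.4779, -0.21, 0.2084]
tool_rot: [[0.82, 0.572, -0.002], [0.572, -0.82, 0.002], [-0.001, -0.003, -1.0]]
ft_force: [-0.1, 0.6, -0.6]
grip_width: 0.085
gripper_force: 0.0
```

```bash
python3 - <<'E'
from h import *
w,P=grab("wrist"); h=cv2.cvtColor(w,cv2.COLOR_RGB2HSV); np.savez("w10.npz",im=w,P=P); save("w10",w)
z=P[...,2]; near=(np.hypot(P[...,0]-.47,P[...,1]+.222)<.1)
Q=P[near&(z>.035)&(z<.06)]; r=cv2.minAreaRect((Q[:,:2]*1000).astype(np.float32)); print(len(Q),r,Q.mean(0))
c=near&(z>.01)&(z<.06)&((cv2.inRange(h,(0,190,100),(4,255,255))|cv2.inRange(h,(174,190,100),(180,255,255)))>0)
Q=P[c]; print("cap",len(Q),cv2.minAreaRect((Q[:,:2]*1000).astype(np.float32)),Q.mean(0),np.percentile(Q[:,2],98))
Q=P[near&(z>.045)&(z<.055)]; print("top face",cv2.minAreaRect((Q[:,:2]*1000).astype(np.float32)))
to([.48,-.21,.2],35)
E
```

```text
6228 ((462.22979736328125, -228.71926879882812), (111.9726791381836, 47.949684143066406), 34.13716125488281) [ 0.4607185  -0.22929148  0.04654771]
cap 512 ((501.38775634765625, -201.24685668945312), (15.629081726074219, 28.767539978027344), 35.166805267333984) [ 0.50156069 -0.20161101  0.03819322] 0.04133576773732075
top face ((452.8568420410156, -235.08985900878906), (89.32664489746094, 47.94058609008789), 34.111419677734375)
at [ 0.4781 -0.209   0.2088] yaw 35.0 q6 18.0 | shift [0.001  0.0019 0.0088] turn 0.0
```

View pics/w10.png

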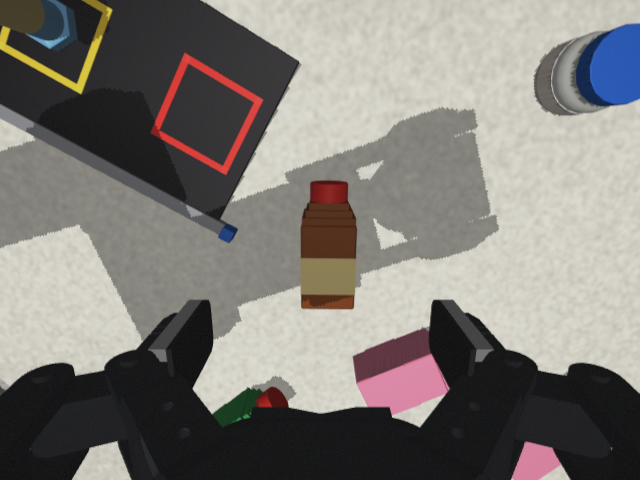

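The bottle lies at centre (0.462, -0.229), yaw 34°; in the wrist view its cap is at (328,192), pointing away. The pink and green decoys are clear of it.

```bash
python3 -c "
from h import *
to([.5061,-.199,.008],34.1)"
```

```text
at [ 0.4781 -0.209   0.2088] yaw 35.0 q6 18.0 | shift [0.0288 0.0084 0.2007] turn 0.9
```

Emit:
drive_tool(series=[[[0.029, 0.008, 0.05], 1, 0.06], [[0.029, 0.008, 0.1], 1, 0.06], [[0.029, 0.008, 0.15], 1, 0.06], [[0.029, 0.008, 0.18], 1, 0.06], [[0.029, 0.008, 0.2], 1, 0.06], [[0.029, 0.008, 0.2], 1, 0.06], [[0.029, 0.008, 0.2], 1, 0.045], [[0.029, 0.008, 0.2], 1, 0.036], [[0.029, 0.008, 0.2], 1, 0.032], [[0.029, 0.008, 0.2], 1, 0.032], [[0.029, 0.008, 0.2], 1, 0.032]], newtons=25)

```text
time_s: 20.85
position: [0.5076, -0.1994, 0.0111]
tool_rot: [[0.829, 0.559, 0.003], [0.559, -0.829, -0.001], [0.002, 0.002, -1.0]]
ft_force: [2.6, 3.2, 5.4]
grip_width: 0.0331
gripper_force: 24.7
```

Emit:
drive_tool(series=[[[0, 0, -0.01], 0, 0.031], [[0, 0, -0.02], 0, 0.031], [[0, 0, -0.03], 0, 0.0325], [[0, 0, -0.03], 0, 0.0328], [[0, 0, -0.03], 0, 0.033], [[0, 0, -0.03], 0, 0.0332], [[0, 0, -0.03], 0, 0.0332]])

```text
time_s: 21.55
position: [0.5065, -0.1993, 0.0395]
tool_rot: [[0.829, 0.56, -0.001], [0.56, -0.829, 0.001], [-0.0, -0.001, -1.0]]
ft_force: [-0.3, 0.3, -1.3]
grip_width: 0.0331
gripper_force: 14.6
```

```bash
cat >> h.py <<'E'
def bot(c):
    im,Q=axis("scene",c,.13,lo=(3,90,30),hi=(24,255,255)); m=Q.mean(0); v=np.linalg.svd(Q-m)[2][0]; print(len(Q),m.round(4),v.round(3),np.percentile(Q,[2,98],axis=0).round(3).tolist()); return im
E
python3 -c "
from h import *
bot([.46,-.23])"
```

```text
470 [ 0.4514 -0.2416  0.0543] [0.836 0.477 0.27 ] [[0.409, -0.273, 0.021], [0.489, -0.213, 0.068]]
```

Emit:
drive_tool(series=[[[0, 0, -0.005], 0, 0.0332], [[0, 0, -0.01], 0, 0.0333], [[0, 0, -0.016], 0, 0.0333], [[0, 0, -0.022], 0, 0.0334], [[0, 0, -0.028], 0, 0.0334], [[0, 0, -0.034], 0, 0.0334], [[0, 0, -0.04], 0, 0.0334], [[0, 0, -0.04], 0, 0.0334]])

```text
time_s: 22.4
position: [0.5073, -0.1997, 0.0808]
tool_rot: [[0.829, 0.56, 0.002], [0.56, -0.829, -0.001], [0.001, 0.002, -1.0]]
ft_force: [2.5, 1.4, 2.7]
grip_width: 0.0336
gripper_force: 11.4
```

```bash
python3 -c "
from h import *
bot([.46,-.23])"
```

```text
302 [ 0.4615 -0.2382  0.0577] [0.562 0.459 0.688] [[0.425, -0.265, 0.023], [0.514, -0.21, 0.091]]
```

Emit:
drive_tool(series=[[[0, 0, -0.005], 0, 0.0335], [[0, 0, -0.01], 0, 0.0336], [[0, 0, -0.015], 0, 0.0337], [[0, 0, -0.02], 0, 0.0337], [[0, 0, -0.025], 0, 0.0338], [[0, 0, -0.03], 0, 0.0338], [[0, 0, -0.03], 0, 0.0338]])

```text
time_s: 23.15
position: [0.507, -0.1996, 0.1105]
tool_rot: [[0.829, 0.56, 0.001], [0.56, -0.829, -0.001], [0.0, 0.001, -1.0]]
ft_force: [0.5, -0.1, -2.6]
grip_width: 0.0337
gripper_force: 2.5
```

```bash
python3 -c "
from h import *
im=bot([.46,-.23]); w,_=grab('wrist'); save('s11',np.hstack([cv2.resize(im[170:330,200:360],(400,400)),cv2.resize(w[:,120:520],(333,400))]))"
```

```text
266 [ 0.5218 -0.2034  0.0735] [-0.096  0.223  0.97 ] [[0.5, -0.231, 0.027], [0.54, -0.17, 0.112]]
```

View pics/s11.png

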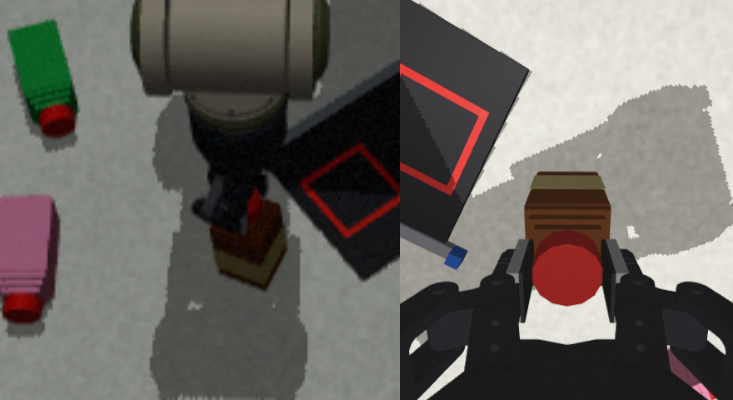

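The bottle now hangs nearly vertical, as both crops show. I'll tighten the grip, then lift and carry it to the red square.

Emit:
drive_tool(series=[[[0, 0, 0], 0, 0.033], [[0, 0, 0], 0, 0.032], [[0, 0, -0.01], 0, 0.031], [[0, 0, -0.025], 0, 0.031], [[0, 0, -0.03], 0, 0.031], [[0, 0, -0.03], 0, 0.031]], newtons=25)

```text
time_s: 23.85
position: [0.5071, -0.1997, 0.1408]
tool_rot: [[0.829, 0.56, 0.002], [0.56, -0.829, -0.001], [0.001, 0.002, -1.0]]
ft_force: [-0.8, 0.2, -1.5]
grip_width: 0.033
gripper_force: 25.2
```

```bash
python3 - <<'E'
from h import *
im,P=grab("scene"); h=cv2.cvtColor(im,cv2.COLOR_RGB2HSV)
m=(cv2.inRange(h,(3,90,30),(24,255,255))>0)&(np.hypot(P[...,0]-.51,P[...,1]+.2)<.06)&(P[...,2]>.03)
Q=P[m]; print(len(Q),Q.mean(0),np.percentile(Q[:,2],[1,99]))
for a in np.arange(.03,.15,.015):
    q=Q[(Q[:,2]>a)&(Q[:,2]<a+.015)]
    if len(q)>5: print(round(a,3),len(q),np.round(q.mean(0),4),np.percentile(q,[5,95],axis=0)[:,:2].round(3).tolist())
# face normals via plane fit RANSAC-ish: verticality from svd of points binned by side
h2,P2=grab("wrist"); z=P2[...,2]
m=(np.hypot(P2[...,0]-.51,P2[...,1]+.2)<.07)&(z>.03)&(z<.135); q=P2[m]; print("wrist",len(q))
for a in np.arange(.03,.135,.015):
    s=q[(q[:,2]>a)&(q[:,2]<a+.015)]
    if len(s)>30: print(round(a,3),len(s),s.mean(0).round(4))
to([.4965,-.0735,.14],5)
E
```

```text
274 [ 0.52242124 -0.20310078  0.10454729] [0.05109583 0.14832749]
0.045 17 [ 0.5264 -0.2037  0.0562] [[0.507, -0.228], [0.539, -0.175]]
0.06 52 [ 0.5233 -0.2105  0.0667] [[0.507, -0.229], [0.54, -0.176]]
0.075 26 [ 0.5265 -0.208   0.084 ] [[0.508, -0.229], [0.539, -0.181]]
0.09 38 [ 0.5255 -0.2033  0.0938] [[0.507, -0.23], [0.539, -0.173]]
0.12 94 [ 0.5206 -0.2022  0.1275] [[0.503, -0.229], [0.535, -0.174]]
0.135 40 [ 0.5193 -0.1924  0.1389] [[0.508, -0.207], [0.53, -0.179]]
wrist 6497
0.045 369 [ 0.5294 -0.1838  0.0529]
0.06 526 [ 0.5289 -0.1845  0.0678]
0.075 636 [ 0.5281 -0.185   0.0827]
0.09 829 [ 0.5272 -0.1858  0.0974]
0.105 1000 [ 0.5262 -0.1864  0.113 ]
0.12 3137 [ 0.5216 -0.1892  0.1288]
at [ 0.5066 -0.1993  0.1396] yaw 34.0 q6 22.0 | shift [ 0.0621 -0.1099 -0.0004] turn 29.0
```

Emit:
drive_tool(series=[[[0.01, -0.02, 0], 6, 0.031], [[0.02, -0.04, 0], 12, 0.031], [[0.035, -0.065, 0], 18, 0.031], [[0.05, -0.09, 0], 24, 0.031], [[0.059, -0.105, 0], 29, 0.031], [[0.059, -0.109, 0], 29, 0.031], [[0.059, -0.109, 0.015], 29, 0.031], [[0.059, -0.109, 0.025], 29, 0.031], [[0.059, -0.109, 0.031], 29, 0.031], [[0.059, -0.109, 0.033], 29, 0.031], [[0.059, -0.109, 0.033], 29, 0.031]])

```text
time_s: 25.05
position: [0.4948, -0.0765, 0.1069]
tool_rot: [[0.996, 0.088, 0.0], [0.088, -0.996, -0.0], [0.0, 0.0, -1.0]]
ft_force: [-0.2, 0.2, -2.0]
grip_width: 0.0331
gripper_force: 25.3
```

Emit:
drive_tool(series=[[[0, 0, 0.002], 0, 0.031], [[0, 0, 0.004], 0, 0.031], [[0, 0, 0.005], 0, 0.031], [[0, 0, 0.005], 0, 0.031]])

```text
time_s: 25.45
position: [0.4981, -0.077, 0.1056]
tool_rot: [[0.996, 0.088, 0.011], [0.088, -0.996, -0.003], [0.011, 0.004, -1.0]]
ft_force: [3.7, 3.2, 25.0]
grip_width: 0.0328
gripper_force: 28.0
```

Emit:
drive_tool(series=[[[0, 0, -0.003], 0, 0.033], [[0, 0, -0.003], 0, 0.0335], [[0, 0, -0.003], 0, 0.0338], [[0, 0, -0.003], 0, 0.0342], [[0, 0, -0.003], 0, 0.035], [[0, 0, -0.003], 0, 0.037], [[0, 0, -0.003], 0, 0.042], [[0, 0, -0.003], 0, 0.05], [[0, 0, -0.025], 0, 0.055], [[0, 0, -0.06], 0, 0.06], [[0, 0, -0.1], 0, 0.06], [[0, 0, -0.12], 0, 0.06], [[0, 0, -0.12], 0, 0.06]])

```text
time_s: 26.75
position: [0.4956, -0.0765, 0.2245]
tool_rot: [[0.996, 0.088, 0.005], [0.088, -0.996, -0.002], [0.005, 0.003, -1.0]]
ft_force: [0.4, 0.5, 0.5]
grip_width: 0.0601
gripper_force: 0.0
```

```bash
python3 - <<'E'
from h import *
for n in("top","scene","wrist"):
    im,P=grab(n); h=cv2.cvtColor(im,cv2.COLOR_RGB2HSV); z=P[...,2]
    red=(cv2.inRange(h,(0,120,60),(8,255,255))|cv2.inRange(h,(172,120,60),(180,255,255)))>0
    yel=cv2.inRange(h,(20,120,60),(35,255,255))>0
    for k,m,c,a,b in(("redcap",red,(.4935,-.075),.1,.14),("red sq",red,(.4935,-.075),0,.02),("ycap",yel,(.481,.065),.1,.15),("ysq",yel,(.481,.065),0,.02)):
        Q=P[m&(np.hypot(P[...,0]-c[0],P[...,1]-c[1])<.065)&(z>a)&(z<b)]
        if len(Q)>8:
            r=cv2.minAreaRect((Q[:,:2]*1000).astype(np.float32)); print(n,k,len(Q),np.round(r[0],1),np.round(r[1],1),round(r[2],1),np.percentile(Q[:,2],[5,50,95]).round(3))
    for k,c in(("rack",(.772,.006)),("jar",(.699,-.318)),("beak",(.693,.319))):
        Q=P[(np.hypot(P[...,0]-c[0],P[...,1]-c[1])<.08)&(z>.04)&(z<.08)]
        if len(Q)>50 and n!="wrist": print(n,k,np.round(cv2.minAreaRect((Q[:,:2]*1000).astype(np.float32))[0],1))
E
```

```text
top redcap 74 [496.4 -72.6] [30.3 20.4] 84.1 [0.116 0.121 0.126]
top red sq 31 [495.5 -79. ] [100.3  15.8] 46.7 [0.003 0.009 0.015]
top ycap 74 [483.8  74.4] [18.3 34.4] 77.0 [0.124 0.129 0.134]
top ysq 89 [486.   96.8] [27.3 87. ] 78.6 [0.003 0.007 0.015]
top rack [771.6   6.1]
top jar [ 697.9 -318.1]
top beak [692.9 319. ]
scene redcap 142 [499.3 -74.4] [31.8 32.3] 69.6 [0.116 0.119 0.123]
scene red sq 146 [491.7 -76.2] [77.1 78.8] 4.2 [0.003 0.007 0.012]
scene ycap 187 [483.6  64.8] [36.8 38.8] 53.9 [0.124 0.127 0.131]
scene ysq 241 [478.4  64.6] [79.5 77.8] 5.4 [0.004 0.007 0.012]
scene rack [772.2   5.7]
scene jar [ 701.6 -318.7]
scene beak [693.9 318.6]
wrist redcap 1960 [498.2 -74.5] [34.1 33.3] 5.9 [0.112 0.12  0.121]
wrist red sq 1498 [486.1 -76.5] [85.6 76. ] 5.1 [0.007 0.008 0.01 ]
wrist ycap 3189 [482.5  64.4] [40.5 37.6] 31.5 [0.113 0.128 0.129]
wrist ysq 1638 [474.  65.] [84.9 80.3] 5.1 [0.007 0.008 0.009]
```

Both stand upright (cap tops at 0.120 and 0.128, offsets of about 7 and 5 mm), the plate is flush and the bystanders have not moved. Handing in.

```bash
python3 -c "
from h import *
print(env.close_job())"
```

```text
the job is handed in; nothing more can be done
None
```

I handed the job in at about 27 s of robot time: the plate is flush with the rail, and the tube and bottle stand caps up in the yellow and red squares, each within about 7 mm of centre. The rack, jar and beaker have not moved; the hand-in reported no verdict.

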